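Clear the bench centre and hold the spring tailstock back for the next hub bolt

TASK

The next propeller hub bolt is to be checked between the centres of the green bench centre: take the yellow-banded parallel off its bed and stand it on edge, fully down and about central, in the yellow-marked slot of the dark grey rack, setting it in rather than dropping it. Then pull the tailstock's spring-loaded centre back by its black knob until the white pointer stands opposite the red index, and finish while still gripping the knob and holding it there so that the inspector can load the bolt. Leave the standing bolt, the brass block and the two plain parallels undisturbed.

Things in the scene. Friction and masses are not known exactly. Their poses are not given: they have to be found in the camera images.
- bench_centre: Green bench centre, fixed: bed 90 mm wide (its x), 410 mm long (its y), steel top 40 mm above the bench. Headstock at +y, spring tailstock at -y, each 115 to 185 mm from the middle, 142 mm high (pointer and index to 153). Centres 110 mm above the bench, 20 mm thick, points 87 mm either side of the middle. Origin: middle of the underside, at bench height; z up
- quill (a joint): Travel (m) of the sprung tailstock quill with rod, knob and pointer: 0 = sprung fully forward, its rest; grows as the knob is pulled straight along the bench centre's -y; end stop at 0.050, past the wanted place. The spring always pulls it back: 7 N at 0, 160 N/m more with travel
- pull_knob: Black pull knob behind the tailstock (one piece with quill and pointer). Origin: on its axis, mid grip, 110 mm above the bench, at rest 232 mm along -y from the bench centre's origin; axes and axis (y) as the bench centre's. Grip 28 mm round, 26 mm long; flange 38 x 8 mm on its outer (-y) end to pull against; inside it, at rest, 34 mm of 10 mm rod to the tailstock (last 4 mm a 24 mm cap)
- pointer (a point): Tip of the white pointer on top of the tailstock, 3 mm wide, on a white pin that moves with the quill in a black slot beside a black scale with white 5 mm ticks; moves along the bench centre's -y with the joint
- index_mark (a point): Red index clip on the tailstock's top, on the +x side of the slot, 8 mm wide along the bench centre's y, 13 mm long, 7 mm high, small dark screw on top; fixed, 24 to 38 mm behind (-y of) the pointer's rest. This point: middle of its edge facing the slot; pointer and index line up at equal y in the bench centre's frame
- parallel: Ground steel parallel with yellow-painted bands at both ends, loose, standing on its long narrow edge on the bed between the centres: 100 mm long (its x), 10 mm thick (its y), 45 mm high (its z). Origin: middle of its underside. About 0.34 kg
- home_slot: The yellow-marked slot of the rack (yellow strips on both lips, yellow floor). Origin: middle of the slot's floor, 8 mm above the bench. The slot runs along its x, 90 mm long and open at both ends, 14 mm wide (its y), 20 mm deep; the mouth is bevelled 4 mm each side, so 22 mm wide at the top. z up
- rack: Fixed dark grey plastic rack, 90 mm (its x) by 170 mm (its y), top 28 mm above the bench. Three like slots along x, 45 mm apart along y (at -45, 0, +45 mm); which of them is the yellow one varies, the other two hold the plain parallels. Origin: middle of its underside
- plain_parallel_a: Plain steel parallel, 100 x 10 x 32 mm, loose, standing in another slot of the rack, its top 12 mm above the rack's top. Origin: middle of its underside. Leave alone
- plain_parallel_b: A second plain parallel like plain_parallel_a, in the remaining slot. Leave alone
- hub_bolt: Stainless hub bolt standing on its hexagon head (26 mm across flats), shank 16 mm, 178 mm tall, loose. Origin: middle of the head's underside. Leave alone
- brass_block: Brass hardness calibration block, 70 x 50 x 12 mm, lying flat, loose. Origin: middle of its underside. Leave alone
Not all that is in view belongs to the job. Leave any orange look-alike of the parallel alone.

How it is judged:
On the way, in this order (a step that is already met when the one before it is completed fails the run):
1. the yellow-banded parallel stands on edge in the yellow-marked slot, let go (x of parallel in the frame of home_slot between -0.02 and 0.02 m and y of parallel in the frame of home_slot between -0.005 and 0.005 m and z of parallel in the frame of home_slot below 0.003 m and angle between parallel's own z axis and vertical below 0.15 rad and angle between the x axis of parallel and the x axis of home_slot, either way round below 0.1 rad and contact force between the fingers and parallel below 0.1 N and linear speed of parallel below 0.02 m/s), for 0.2 s.
2. the knob is pulled back until the pointer stands opposite the red index, and held there in the fingers (y of pointer in the frame of index_mark between -0.004 and 0.004 m and contact force between the fingers and pull_knob above 3 N), for 0.3 s.
At the end, for the whole second after the job is handed in: The banded parallel stands at rest on edge in the yellow slot (within 3 mm of its floor, 20 mm lengthwise, 5 mm sideways, 0.15 rad upright, 0.1 rad in line); the fingers hold the knob (over 3 N), still, the pointer within 4 mm either side of the index's middle (all of step 2 and x of parallel in the frame of home_slot between -0.02 and 0.02 m and y of parallel in the frame of home_slot between -0.005 and 0.005 m and z of parallel in the frame of home_slot below 0.003 m and angle between parallel's own z axis and vertical below 0.15 rad and angle between the x axis of parallel and the x axis of home_slot, either way round below 0.1 rad and linear speed of parallel below 0.02 m/s and velocity of joint quill between -0.01 and 0.01 m/s); the arm keeps its last pose, push and grip.
It fails at once if the yellow-banded parallel dropped (linear speed of parallel above 0.6 m/s and contact force between the fingers and parallel below 0.1 N).
It fails at once if the hub bolt knocked over or shifted more than 20 mm (distance of hub_bolt from where it was at the start of the episode above 0.02 m or angle between hub_bolt's own z axis and vertical above 0.2 rad).
It fails at once if the brass block shifted more than 20 mm (distance of brass_block from where it was at the start of the episode above 0.02 m).
It fails at once if a plain parallel shifted more than 15 mm or tipped (distance of any of plain_parallel_a, plain_parallel_b from where it was at the start of the episode above 0.015 m or angle between any of plain_parallel_a, plain_parallel_b's own z axis and vertical above 0.3 rad).
It also fails if it takes over 54 s, if anything falls off the work surface, if the arm or the gripper's body presses on something with over 40 N, if the wrist force passes 120 N, or if a joint passes its speed limit or range.

ROBOT

A 6-joint arm with a two-finger parallel gripper is mounted at the origin on the work surface. World frame = base frame: x ahead of the robot, y to its left, z up, the work surface at z = 0. Lengths are in m, angles in rad, forces in N, time in s.
With the tool pointing down it reaches from about 0.375 to 0.9 m from the base axis. Payload 3.1 kg.
Tool frame: the origin (TCP) lies on the centre line of the jaws, within the pads' length; the fingertips stand 25 mm ahead of it and the grasp point (between the pads) lies 6 mm ahead of it (manip.tip_extent is the distance from the TCP to the fingertips, in m); z points along the fingers, y is the line along which they close (so a half turn about z gives the same grasp; the last joint's range is limited). The gripper opens to 85 mm and grips with 20 to 120 N. Pads are 22 mm wide; open, the fingers measure 114 mm over their backs; the gripper's body (76 mm by 85 mm) begins 54 mm behind the grasp point. The pads swing forward as they close: fully open they stand 13 mm farther back than shut.
Start: joints at [-1.5, 0.527, 1.433, -0, 1.181, -0.178], TCP at [0.154, -0.606, 0.256] pointing down, gripper open.
Joint ranges: [-3.08, 3.08], [-0.75, 2.2], [0.22, 2.44], [-1.43, 4.57], [0, 2.65], [-2.85, 2.85]. Speed limits (rad/s): [2.79, 2.79, 3.14, 3.14, 3.14, 3.14].

INTERFACE

Orientations are given as a unit quaternion [x, y, z, w].
In Python, from station import readout, imaging, order, manip gives the robot as it stands.
- The arm moves only by the tool move_arm, never from a script. Its argument "rows" is a list of rows, each a list of 7 numbers: the turn, a rotation vector about the tool's x, y, z in degrees, then the shift along the tool's x, y, z in mm, then the closure, from 0 (fully open) to 1 (shut). A call has 1 to 12 rows; each row is the pose to reach, as a shift and turn from the pose commanded when the call began, along the tool's axes at that moment; what a row does not reach only later rows make up. A row lasts 1/12 s, in which the tool goes at most 41.7 mm and 7.16 degrees, less where a joint would pass 70% of its speed; a pose out of reach is approached as far as the arm can. A call with a gripper value outside its range is refused whole. The fingers move at their own pace and stop on an object; "squeeze" is the grip in N (left out, the last holds). Time passes only in rows, so rows that repeat a pose let the fingers close. It gives the time, the measured TCP pose, the force, the opening and the grip force at its end, in the units of the state.
- readout.sense(): the state, without advancing time (a new reading comes with each control period).
- imaging.snapshot(name): name is "side" or "top" or "wrist"; returns a dict with "img" (400x640x3 uint8, red, green, blue), "z_map" (400x640 float32, m along the optical axis (not along the pixel's ray), 0 where there is no reading), "fovy" (degrees; the focal length in pixels is half the picture's height over the tangent of half this angle, whatever the lens; pixels are square), "cx", "cy" (the principal point, pixels), "rvec" (rotation vector, rad) and "tvec" (3), from world to camera coordinates, as OpenCV has them. Camera axes: x right, y down, z forward; pixel columns grow to the right and rows downward; lengths in m; the calibration is good to about 2 mm. A picture is of the moment at which its call begins.
- order.sign_off(): hands the job in; it is judged then, once.
The state is a dict: "t": time; "q": joint angles; "qd": joint speeds; "tau": joint torques, N m; "tcp_pos": TCP position; "tool_rot": TCP orientation; "force": force on the tool from outside, world axes, zero at the start; "ft_torque": the same for the moment, N m; "finger_gap": opening from 0.0 (shut) to 1.0 (fully open); "gripper_force": force on a finger pad.
Only numpy, scipy, OpenCV 4.12 (cv2) and the standard library are available. Lean on these libraries where they do the work, as an engineer would, in place of code of your own. Each camera call takes 0.05 s, during which the arm holds its last target. There are 200 camera calls.

## Working session

There is one attempt and no reset: what is moved stays moved. The work goes in short steps, Python scripts to look and compute and a tool call to move; the robot and the scene stay as the last step left them, time stands still between calls to the robot, and variables do not carry over. Pictures are saved under pics/ and viewed, at most 10 in all, crops included, and the job is handed in when it is done.

Besides the shell and the picture viewer there is one more tool, called after "Emit:" as name(argument=value, ...), one argument or row to a line, values as JSON. move_arm: Moves the arm, as the interface text tells. Its arguments: {"type":"object","properties":{"rows":{"type":"array"},"squeeze":{"type":"number"}},"required":["rows"]}

```bash
mkdir -p pics; ls
cat > h.py <<'E'
import numpy as np, cv2, pickle
from scipy.spatial.transform import Rotation as R
from station import readout, imaging, order, manip
def snap(n):
    s=imaging.snapshot(n); pickle.dump(s,open(f'{n}.pkl','wb')); return s
def load(n): return pickle.load(open(f'{n}.pkl','rb'))
def world(s):
    h,w=s['z_map'].shape; f=h/2/np.tan(np.radians(s['fovy'])/2)
    v,u=np.mgrid[:h,:w]; z=s['z_map']
    P=np.stack([(u-s['cx'])/f*z,(v-s['cy'])/f*z,z],-1)
    M=cv2.Rodrigues(np.array(s['rvec'],float))[0]
    return (P-np.array(s['tvec']).ravel())@M
def ray(s,u,v,zp):
    f=200/np.tan(np.radians(s['fovy'])/2)
    M=cv2.Rodrigues(np.array(s['rvec'],float))[0]
    d=np.array([(u-s['cx'])/f,(v-s['cy'])/f,1])@M
    o=-np.array(s['tvec']).ravel()@M
    return o+d*(zp-o[2])/d[2]
def save(n,img): cv2.imwrite(n,img[...,::-1])
E
python3 - <<'E'
from h import *
print(readout.sense())
for n in('top','side','wrist'):
    s=snap(n); save(f'pics/{n}0.png',s['img']); print(n,s['fovy'],s['cx'],s['cy'],(s['z_map']>0).mean(), ray(s,320,200,0))
a=np.vstack([load('top')['img'],load('side')['img']]); save('pics/both.png',cv2.resize(a,(480,600)))
E
```

```text
pics
{'t': 0.0, 'q': array([-1.50048422e+00,  5.28448635e-01,  1.43389698e+00, -4.90543876e-05,
        1.18139869e+00, -1.78496388e-01]), 'qd': array([-0.0018901 ,  0.00126936, -0.00132902,  0.00173879, -0.00066817,
        0.00044063]), 'tau': array([ 1.17452772e-03, -4.42354202e+01, -1.78025597e+01,  4.41954262e-05,
        8.60494998e-03,  4.08992392e-06]), 'tcp_pos': array([ 0.15387721, -0.60507893,  0.25534603]), 'tool_rot': array([ 9.92270033e-01,  1.24092800e-01,  3.55175131e-05, -1.07547855e-03]), 'force': array([ 0.00384809, -0.15019159, -1.32580063]), 'ft_torque': array([-0.06214304, -0.01349107, -0.02655259]), 'gripper_force': 0.0, 'finger_gap': 1.0012760339432354}
top 43.081881972873774 311.33830092909693 201.1928145355834 0.99584375 [ 0.60044288 -0.01105822  0.        ]
side 45.81618077746201 319.01533328633764 196.9187385130351 0.9959609375 [0.62022714 0.08406784 0.        ]
wrist 66.03844512672775 322.2906530214481 200.86237470368 0.996140625 [ 0.11802727 -0.61096876  0.        ]
```

View pics/top0.png

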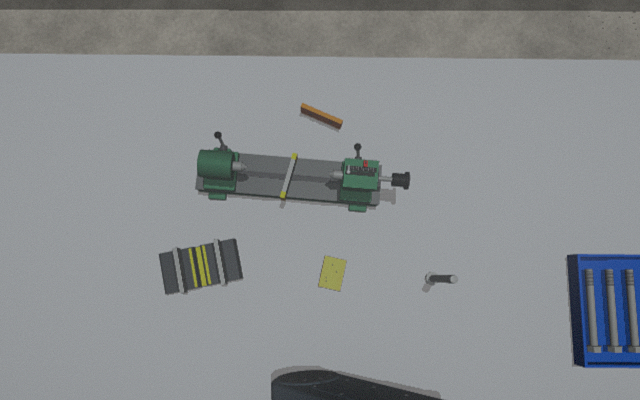

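View pics/side0.png

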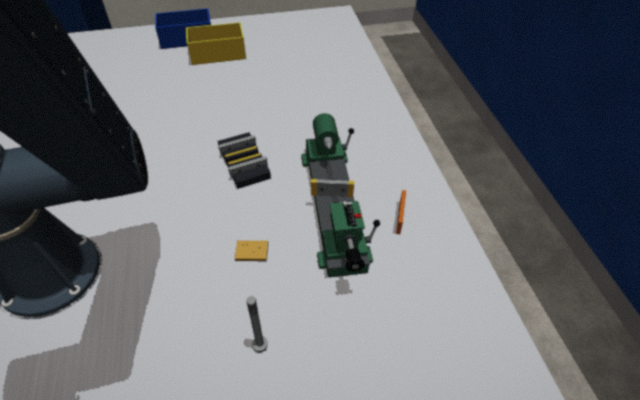

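The top view shows the bench centre from (200,170) to (380,180), with the banded parallel lying across its bed at (284,195)–(295,156). The knob is at (400,180) and the red index at (366,163). The rack is at (200,265), with its yellow slot in the middle. The bolt is at (440,278) and the brass block at (333,273). There are two candidates for the parallel: the steel bar with yellow ends on the bed at (290,175), and the all-orange bar at (321,115). The first fits the description (steel, yellow bands, on the bed).

Run:
```python
from h import *
s=load('top'); W=world(s); I=s['img']; hsv=cv2.cvtColor(I,cv2.COLOR_RGB2HSV)
print('bench z check',W[300,260],W[100,150])
def rect(name,m):
    p=W[m]; 
    r=cv2.minAreaRect((p[:,:2]*1000).astype(np.float32)); print(name,m.sum(),'med',np.round(np.median(p,0),4),'minarea mm',np.round(r[0],1),np.round(r[1],1),round(r[2],1),'z',np.round(np.percentile(p[:,2],[5,50,95]),3))
vv,uu=np.mgrid[:400,:640]
def box(a,b,c,d): return (uu>=a)&(uu<=c)&(vv>=b)&(vv<=d)
Z=W[...,2]
yel=(hsv[...,0]>22)&(hsv[...,0]<36)&(hsv[...,1]>120)&(hsv[...,2]>70)
rect('par top',box(275,145,303,205)&(Z>.078)&(Z<.1))
rect('par yel',box(275,145,303,205)&yel)
for nm,b in(('yelA',box(285,145,303,172)),('yelB',box(275,182,295,205))): rect(nm,b&yel)
rect('rack all',box(150,230,250,300)&(Z>.02)&(Z<.06))
rect('plain tops',box(150,230,200,300)&(Z>.034)&(Z<.06)); rect('plain2',box(205,230,250,300)&(Z>.034)&(Z<.06))
rect('slot yellow',box(150,230,250,300)&yel)
rect('bed',box(190,140,400,215)&(Z>.033)&(Z<.05))
red=((hsv[...,0]<8)|(hsv[...,0]>172))&(hsv[...,1]>140)&(hsv[...,2]>70)
rect('red',box(340,150,385,190)&red)
rect('tailtop',box(335,150,388,195)&(Z>.137)&(Z<.147))
rect('head',box(190,145,240,195)&(Z>.125)&(Z<.16))
rect('knob',box(389,165,415,195)&(Z>.09)&(Z<.14))
rect('bolt',box(420,262,462,292)&(Z>.01))
rect('brass',box(315,250,350,295)&(Z>.006))
c=I[140:215,190:420]; save('pics/c1.png',cv2.resize(c,None,fx=3.4,fy=3.4,interpolation=cv2.INTER_CUBIC))
```

```text
bench z check [0.37424763 0.12166134 0.00146421] [0.83346949 0.38847733 0.00427456]
par top 232 med [0.6395 0.0599 0.0846] minarea mm [641.   59.7] [ 10.5 100.2] 74.7 z [0.081 0.085 0.088]
par yel 53 med [0.6047 0.0659 0.0851] minarea mm [641.4  59.9] [10.  99.5] 74.7 z [0.083 0.085 0.088]
yelA 24 med [0.6842 0.0477 0.0859] minarea mm [684.2  48. ] [ 9.7 10.3] 67.9 z [0.083 0.086 0.088]
yelB 29 med [0.5997 0.0703 0.0845] minarea mm [599.5  71.1] [ 9.5 12.9] 73.4 z [0.083 0.084 0.089]
rack all 2973 med [0.4481 0.2561 0.0278] minarea mm [448.3 253.3] [100.  170.7] 12.1 z [0.023 0.028 0.041]
plain tops 240 med [0.439  0.2965 0.0398] minarea mm [436.4 309.1] [99.  36.9] 10.7 z [0.036 0.04  0.043]
plain2 231 med [0.4589 0.2089 0.0393] minarea mm [458.8 204.1] [100.   20.9] 12.3 z [0.036 0.039 0.043]
slot yellow 367 med [0.4483 0.2548 0.0246] minarea mm [460.2 150.3] [ 85.9 249.7] 6.4 z [0.005 0.025 0.031]
bed 4147 med [0.6403 0.0588 0.0398] minarea mm [644.7  59.5] [411.5 106.2] 83.8 z [0.036 0.04  0.044]
red 10 med [ 0.6517 -0.0966  0.1494] minarea mm [653.4 -97.4] [10.2  4.2] 0.6 z [0.146 0.149 0.152]
tailtop 961 med [ 0.6325 -0.0883  0.1421] minarea mm [634.7 -89.3] [70.2 60.8] 85.2 z [0.139 0.142 0.145]
head 792 med [0.6548 0.2089 0.1353] minarea mm [657.5 209.1] [70.  51.2] 86.8 z [0.127 0.135 0.14 ]
knob 278 med [ 0.6256 -0.1744  0.1216] minarea mm [ 627.8 -171.4] [40.3 36.6] 85.7 z [0.11  0.122 0.128]
bolt 296 med [ 0.4244 -0.2555  0.0978] minarea mm [ 422.9 -125.6] [ 28.7 294. ] 0.5 z [0.012 0.098 0.179]
brass 718 med [ 0.4346 -0.0381  0.0118] minarea mm [439.  -26.1] [89.7 73. ] 77.6 z [0.008 0.012 0.015]
```

View pics/c1.png

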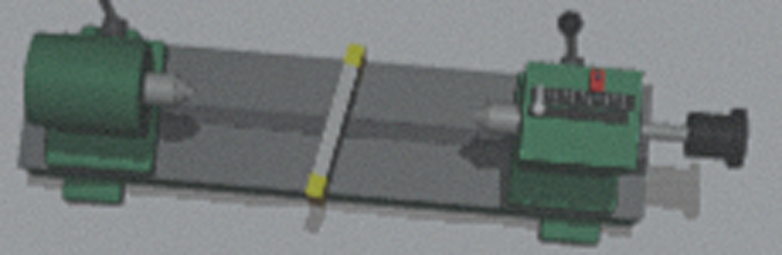

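The crop confirms it: a grey bar with yellow ends at (290,175) stands on the bed between the centres. The pointer is at about (348,169) and the red index at about (366,163). Next I refine the slot and parallel positions and work out the first move.

```bash
cat >> h.py <<'E'
def go(x,y,z,psi,base=None):
    """row (deg, mm) from the pose to TCP x,y,z (m) with tool down, tool-x yaw psi (deg)"""
    s=readout.sense(); p=s['tcp_pos']; q=R.from_quat(s['tool_rot'])
    a=np.radians(psi); T=R.from_matrix(np.array([[np.cos(a),np.sin(a),0],[np.sin(a),-np.cos(a),0],[0,0,-1]]))
    r=(q.inv()*T).as_rotvec(degrees=True); d=q.inv().apply(np.array([x,y,z])-p)*1000
    print('yaw now',np.degrees(np.arctan2(*q.as_matrix()[1::-1,0])).round(2),'row',np.round(r,2),np.round(d,1))
E
python3 - <<'E'
from h import *
print(manip.tip_extent)
s=load('top'); W=world(s); I=s['img']; hsv=cv2.cvtColor(I,cv2.COLOR_RGB2HSV); Z=W[...,2]
vv,uu=np.mgrid[:400,:640]
def box(a,b,c,d): return (uu>=a)&(uu<=c)&(vv>=b)&(vv<=d)
def rect(nm,m):
    r=cv2.minAreaRect((W[m][:,:2]*1000).astype(np.float32)); print(nm,m.sum(),np.round(r,1) if 0 else [np.round(t,1) for t in r])
yel=(hsv[...,0]>22)&(hsv[...,0]<36)&(hsv[...,1]>120)&(hsv[...,2]>60)
rb=box(155,232,246,298)
rect('rack top',rb&(Z>.023)&(Z<.033))
rect('yellow',box(185,235,216,292)&yel); rect('yellow floor',box(185,235,216,292)&yel&(Z<.018))
for nm,b in(('pa',box(168,240,192,298)),('pb',box(207,232,235,292))): rect(nm,b&(Z>.036)&(Z<.045)&(hsv[...,1]<60))
rect('orange',box(295,95,348,135)&(hsv[...,1]>150)&(hsv[...,0]<20))
m=box(345,140,372,157)&(Z>.05); print('lever top',W[m].max(0))
go(.641,.060,.20,164.7)
E
```

```text
0.025
rack top 2346 [array([447.2, 252.8]), array([ 98.1, 169.8]), np.float64(11.8)]
yellow 367 [array([460.2, 150.3]), array([ 85.9, 249.7]), np.float64(6.4)]
yellow floor 176 [array([448.4, 255.4]), array([86.5, 11.8]), np.float64(11.3)]
pa 225 [array([438.8, 297.1]), array([99.1, 11.3]), np.float64(12.3)]
pb 213 [array([457.9, 209.3]), array([99.6, 10.8]), np.float64(11.7)]
orange 38 [array([793., -12.]), array([94. ,  6.9]), np.float64(66.0)]
lever top [0.70788978 0.02146048 1.15003869]
yaw now 14.26 row [-1.0000e-02 -1.3000e-01 -1.5044e+02] [ 635.9 -524.7   56.6]
```

Emit:
move_arm(
  rows=[
    [0,0,-150.4,635.9,-524.7,0,0.4],
    [0,0,-150.4,635.9,-524.7,0,0.4],
    [0,0,-150.4,635.9,-524.7,0,0.4],
    [0,0,-150.4,635.9,-524.7,0,0.4],
    [0,0,-150.4,635.9,-524.7,0,0.4],
    [0,0,-150.4,635.9,-524.7,0,0.4],
    [0,0,-150.4,635.9,-524.7,0,0.4],
    [0,0,-150.4,635.9,-524.7,0,0.4],
    [0,0,-150.4,635.9,-524.7,0,0.4],
    [0,0,-150.4,635.9,-524.7,0,0.4],
    [0,0,-150.4,635.9,-524.7,0,0.4],
    [0,0,-150.4,635.9,-524.7,0,0.4],
  ],
)

```text
t: 1.15
tcp_pos: [0.4501, -0.2004, 0.2563]
tool_rot: [0.639, 0.769, -0.0, -0.0]
force: [0.5, -1.0, 0.9]
finger_gap: 0.6
gripper_force: 0.0
```

Run:
```python
from h import *
go(.641,.060,.25,164.7); print(readout.sense()['q'])
```

```text
yaw now 100.54 row [-0.000e+00 -1.000e-02 -6.416e+01] [221.1 235.3   6.3]
[-6.46154259e-01  3.50509549e-01  1.75742859e+00 -1.78022131e-05
  1.03378253e+00 -8.30115616e-01]
```

Emit:
move_arm(
  rows=[
    [0,0,-64,221,235,0,0.4],
    [0,0,-64,221,235,0,0.4],
    [0,0,-64,221,235,0,0.4],
    [0,0,-64,221,235,0,0.4],
    [0,0,-64,221,235,0,0.4],
    [0,0,-64,221,235,0,0.4],
    [0,0,-64,221,235,0,0.4],
    [0,0,-64,221,235,0,0.4],
    [0,0,-64,221,235,0,0.4],
    [0,0,-64,221,235,0,0.4],
    [0,0,-64,221,235,0,0.4],
    [0,0,-64,221,235,0,0.4],
  ],
)

```text
t: 2.15
tcp_pos: [0.6408, 0.0561, 0.256]
tool_rot: [0.139, 0.99, -0.0, -0.001]
force: [0.0, -0.4, -0.0]
finger_gap: 0.603
gripper_force: 0.0
```

Run:
```python
from h import *
s=snap('wrist'); W=world(s); I=s['img']; save('pics/w1.png',I); hsv=cv2.cvtColor(I,cv2.COLOR_RGB2HSV); Z=W[...,2]
m=(Z>.076)&(Z<.096)&(abs(W[...,0]-.641)<.07)&(abs(W[...,1]-.06)<.045)
r=cv2.minAreaRect((W[m][:,:2]*1000).astype(np.float32)); print(m.sum(),r,np.median(W[m],0))
yel=m&(hsv[...,0]>20)&(hsv[...,0]<36)&(hsv[...,1]>120)
n,l,st,c=cv2.connectedComponentsWithStats(yel.astype(np.uint8))
for i in range(1,n):
    if st[i,4]>30: print(st[i],np.median(W[l==i],0))
go(.641,.060,.25,164.7); print(readout.sense()['q'])
```

```text
1081 ((641.7913208007812, 61.31513977050781), (9.735651016235352, 100.54601287841797), 74.47134399414062) [0.63721087 0.06259802 0.08572395]
[323 134  11  16 174] [0.59973511 0.07309236 0.08579185]
[324 225  10  12 120] [0.68470841 0.0497957  0.08593884]
yaw now 164.01 row [-0.02 -0.05 -0.69] [1.  4.  6.2]
[-8.64283826e-02  5.53145733e-01  1.38342508e+00 -2.15329362e-04
  1.20594537e+00 -1.37806420e+00]
```

View pics/w1.png

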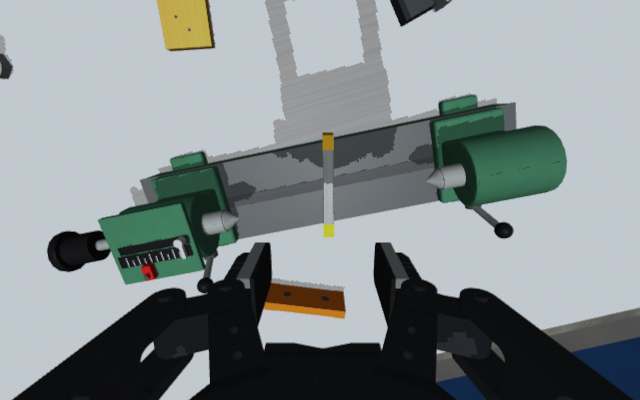

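The wrist view shows the parallel upright at (328,134)–(328,236), with the tool square to it and clear of both centres. It agrees with the top view to about 1.5 mm. The orange decoy lies off the bench at (305,298).

Emit:
move_arm(
  rows=[
    [0,0,-0.6,0.7,4.8,40,0.4],
    [0,0,-0.6,0.7,4.8,80,0.4],
    [0,0,-0.6,0.7,4.8,110,0.4],
    [0,0,-0.6,0.7,4.8,135,0.4],
    [0,0,-0.6,0.7,4.8,155,0.4],
    [0,0,-0.6,0.7,4.8,167,0.4],
    [0,0,-0.6,0.7,4.8,167,0.4],
    [0,0,-0.6,0.7,4.8,167,0.4],
  ],
  squeeze=40,
)

```text
t: 2.87
tcp_pos: [0.6421, 0.0609, 0.0894]
tool_rot: [0.133, 0.991, -0.0, -0.0]
force: [0.1, 0.5, -0.2]
finger_gap: 0.598
gripper_force: 0.0
```

Run:
```python
from h import *
go(.6415,.0607,.089,164.6)
```

```text
yaw now 164.71 row [-0.   -0.02  0.11] [ 0.5 -0.3  0.4]
```

Close, then lift.

Emit:
move_arm(
  rows=[
    [0,0,0,0,0,0,0.6],
    [0,0,0,0,0,0,0.8],
    [0,0,0,0,0,0,1],
    [0,0,0,0,0,0,1],
    [0,0,0,0,0,0,1],
    [0,0,0,0,0,0,1],
    [0,0,0,0,0,0,1],
    [0,0,0,0,0,0,1],
    [0,0,0,0,0,0,1],
    [0,0,0,0,0,-10,1],
    [0,0,0,0,0,-25,1],
    [0,0,0,0,0,-45,1],
  ],
  squeeze=50,
)

```text
t: 3.87
tcp_pos: [0.6401, 0.0619, 0.1329]
tool_rot: [0.132, 0.991, -0.0, -0.003]
force: [-0.2, 0.8, -4.1]
finger_gap: 0.102
gripper_force: 49.8
```

Emit:
move_arm(
  rows=[
    [0,0,0,0,0,-25,1],
    [0,0,0,0,0,-55,1],
    [0,0,0,0,0,-85,1],
    [0,0,0,0,0,-100,1],
    [0,0,0,0,0,-100,1],
    [0,0,0,0,0,-100,1],
  ],
)

```text
t: 4.37
tcp_pos: [0.6418, 0.0618, 0.2346]
tool_rot: [0.132, 0.991, 0.0, 0.0]
force: [0.3, -0.7, -4.2]
finger_gap: 0.103
gripper_force: 50.0
```

Run:
```python
from h import *
s=snap('wrist'); W=world(s); I=s['img']; hsv=cv2.cvtColor(I,cv2.COLOR_RGB2HSV); p=readout.sense()['tcp_pos']; print(p)
yel=(hsv[...,0]>18)&(hsv[...,0]<36)&(hsv[...,1]>120)&(abs(W[...,0]-p[0])<.07)&(abs(W[...,1]-p[1])<.06)&(W[...,2]>.1)
n,l,st,c=cv2.connectedComponentsWithStats(yel.astype(np.uint8))
for i in range(1,n):
    if st[i,4]>30: print(st[i],np.median(W[l==i],0),W[l==i].min(0),W[l==i].max(0))
save('pics/w2.png',I)
go(.4483,.2533,.23,192);
```

```text
[0.64081911 0.06183029 0.23307977]
[ 310  149   26   46 1141] [0.5967174  0.07390648 0.22945248] [0.57399257 0.06679827 0.18690906] [0.60679432 0.08028114 0.35302357]
[312 342  21   7 135] [0.6774676  0.05295972 0.22974753] [0.63090955 0.04688013 0.22814837] [0.68021503 0.0670361  0.28586216]
yaw now 164.81 row [ 2.000e-02 -1.700e-01 -2.719e+01] [236.  134.3   3.7]
```

View pics/w2.png

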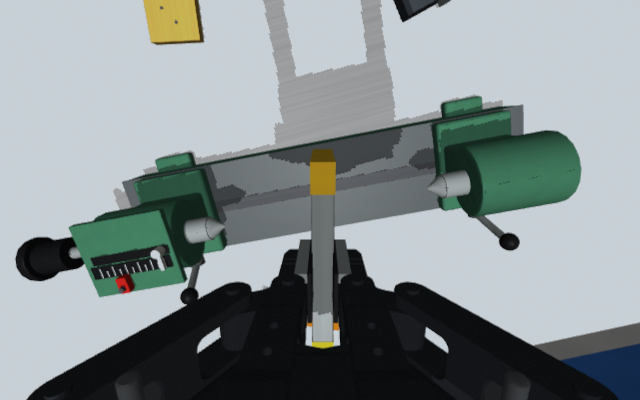

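The parallel is held level at (322,150)–(322,345). Its top is about 4.5 mm below the TCP, as planned. Moving over the slot.

Emit:
move_arm(
  rows=[
    [0,0,-4,30,17,0,1],
    [0,0,-9,65,37,0,1],
    [0,0,-14,100,57,0,1],
    [0,0,-18,135,77,0,1],
    [0,0,-22,170,97,0,1],
    [0,0,-25,205,117,0,1],
    [0,0,-27.2,228,129,0,1],
    [0,0,-27.2,236,134,0,1],
    [0,0,-27.2,236,134,0,1],
    [0,0,-27.2,236,134,0,1],
    [0,0,-27.2,236,134,0,1],
  ],
)

```text
t: 5.33
tcp_pos: [0.4508, 0.252, 0.2337]
tool_rot: [-0.104, 0.995, -0.0, 0.0]
force: [0.3, -0.1, -2.8]
finger_gap: 0.102
gripper_force: 49.9
```

Run:
```python
from h import *
s=snap('wrist'); W=world(s); I=s['img']; hsv=cv2.cvtColor(I,cv2.COLOR_RGB2HSV); Z=W[...,2]; p=readout.sense()['tcp_pos']; print(p)
near=(abs(W[...,0]-.448)<.08)&(abs(W[...,1]-.253)<.12)
yel=(hsv[...,0]>18)&(hsv[...,0]<36)&(hsv[...,1]>100)&near
u=R.from_euler('z',12,degrees=True).as_matrix()[:2,:2].T
def st(nm,m):
    q=(W[m][:,:2]-[.4483,.2533])@u.T*1000
    if len(q)>10: print(nm,len(q),'x',np.percentile(q[:,0],[1,50,99]).round(1),'y',np.percentile(q[:,1],[1,50,99]).round(1),'z',np.median(W[m][:,2]).round(4))
st('strips',yel&(Z>.02)&(Z<.034)); st('floor',yel&(Z<.016)); st('held',yel&(Z>.2)&(Z<.24))
q=(W[...,:2]-[.4483,.2533])@u.T*1000
m=near&(Z>.022)&(Z<.033); st('rack',m)
for a,b in((-60,-30),(30,60)):
    m=near&(Z>.036)&(Z<.045)&(q[...,1]>a)&(q[...,1]<b); st('plain',m)
    r=cv2.minAreaRect((W[m][:,:2]*1000).astype(np.float32)); print(r)
save('pics/w3.png',I); go(.4483,.2533,.0574,192)
```

```text
[0.45096387 0.25186689 0.23384878]
strips 714 x [-42.3  -9.1  43.1] y [-17.   15.1  19.7] z 0.029
floor 154 x [-43.  -36.6 -29.9] y [-4.6  1.4  7.5] z 0.0092
held 1180 x [-49.2 -43.1  40.6] y [-6.9 -1.9  3.4] z 0.2286
rack 9138 x [-44.3  -3.5  44.8] y [-81.7  13.8  85.1] z 0.0285
plain 954 x [-48.6  -3.   49.1] y [-48.1 -43.  -38.2] z 0.0406
((457.78643798828125, 211.09808349609375), (99.54127502441406, 10.155878067016602), 12.076767921447754)
plain 963 x [-49.   -2.7  49.1] y [41.6 46.3 51.5] z 0.0405
((439.2142028808594, 299.0165100097656), (99.58383178710938, 10.267485618591309), 12.175307273864746)
yaw now -168.1 row [-0.03  0.01 -0.1 ] [  2.4   2.  176.4]
```

View pics/w3.png

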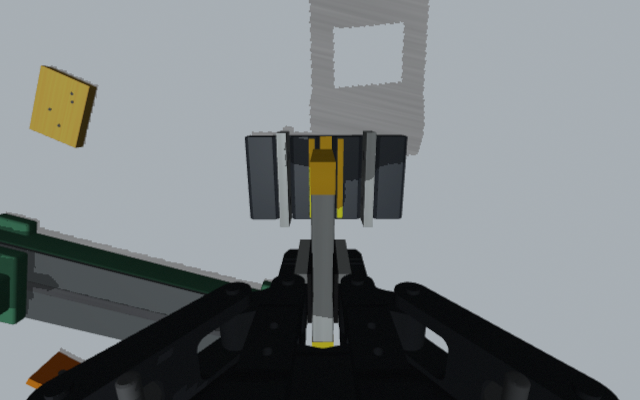

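The slot is in line under the bar. The rack shows at (248–405, 135–218), with the yellow strips at about (310) and (341) either side of the bar. The wrist view puts the slot about 1.5 mm further along +y than the top view did, so I blend the two. Descending in stages.

Emit:
move_arm(
  rows=[
    [0,0,0,2.4,3,20,1],
    [0,0,0,2.4,3,50,1],
    [0,0,0,2.4,3,80,1],
    [0,0,0,2.4,3,110,1],
    [0,0,0,2.4,3,130,1],
    [0,0,0,2.4,3,140,1],
    [0,0,0,2.4,3,145,1],
    [0,0,0,2.4,3,150,1],
    [0,0,0,2.4,3,154,1],
    [0,0,0,2.4,3,158,1],
    [0,0,0,2.4,3,158,1],
    [0,0,0,2.4,3,158,1],
  ],
)

```text
t: 6.38
tcp_pos: [0.4469, 0.2554, 0.0769]
tool_rot: [-0.105, 0.995, 0.0, 0.001]
force: [0.0, 0.4, -4.0]
finger_gap: 0.107
gripper_force: 49.8
```

Run:
```python
from h import *
s=readout.sense(); print(s['force'],s['ft_torque']); go(.4481,.2545,.0574,192)
```

```text
[ 0.01160253  0.35515445 -4.03908167] [-0.00519094  0.01775159 -0.01691802]
yaw now -168.0 row [0.01 0.07 0.  ] [-1.  -1.1 19.5]
```

Emit:
move_arm(
  rows=[
    [0,0,0,0,-0.6,3,1],
    [0,0,0,0,-0.6,6,1],
    [0,0,0,0,-0.6,9,1],
    [0,0,0,0,-0.6,12,1],
    [0,0,0,0,-0.6,14,1],
    [0,0,0,0,-0.6,16,1],
    [0,0,0,0,-0.6,17,1],
    [0,0,0,0,-0.6,18,1],
    [0,0,0,0,-0.6,18,1],
  ],
)

```text
t: 7.13
tcp_pos: [0.4465, 0.2546, 0.059]
tool_rot: [-0.105, 0.995, -0.0, -0.0]
force: [-2.0, -0.2, 2.3]
finger_gap: 0.1
gripper_force: 50.8
```

Emit:
move_arm(
  rows=[
    [0,0,0,0,0,0.7,1],
    [0,0,0,0,0,1.2,1],
    [0,0,0,0,0,1.2,1],
  ],
)

```text
t: 7.38
tcp_pos: [0.4465, 0.2546, 0.0589]
tool_rot: [-0.105, 0.995, 0.0, 0.0]
force: [-3.6, -1.9, 13.7]
finger_gap: 0.105
gripper_force: 52.4
```

Run:
```python
from h import *
s=readout.sense(); print(s['force'],s['ft_torque'],s['tcp_pos'])
s=snap('top'); W=world(s); I=s['img']; hsv=cv2.cvtColor(I,cv2.COLOR_RGB2HSV)
yel=(hsv[...,0]>18)&(hsv[...,0]<36)&(hsv[...,1]>100)&(abs(W[...,0]-.448)<.08)&(abs(W[...,1]-.253)<.03)&(W[...,2]>.04)
print(W[yel].round(3)[:12], np.median(W[yel][:,2]) if yel.any() else 0)
```

```text
[-3.58740613 -1.85487985 13.69199917] [-0.22769901  0.49508653 -0.00609827] [0.44645075 0.25460133 0.05893306]
[[0.41  0.242 0.049]
 [0.41  0.24  0.049]
 [0.407 0.242 0.049]
 [0.407 0.24  0.05 ]
 [0.405 0.242 0.05 ]
 [0.405 0.239 0.052]
 [0.403 0.241 0.054]
 [0.403 0.239 0.055]
 [0.401 0.241 0.052]
 [0.401 0.239 0.05 ]
 [0.399 0.241 0.055]
 [0.399 0.239 0.051]] 0.050694942709161986
```

It is seated: the TCP stops at 58.9 mm under 14 N and the bar's top is at about 52 mm. Opening gently.

Emit:
move_arm(
  rows=[
    [0,0,0,0,0,-0.5,0.85],
    [0,0,0,0,0,-0.5,0.75],
    [0,0,0,0,0,-0.5,0.65],
    [0,0,0,0,0,-0.5,0.65],
    [0,0,0,0,0,-0.5,0.65],
    [0,0,0,0,0,-10,0.65],
    [0,0,0,0,0,-30,0.65],
    [0,0,0,0,0,-65,0.65],
    [0,0,0,0,0,-105,0.65],
    [0,0,0,0,0,-145,0.65],
    [0,0,0,0,0,-180,0.65],
    [0,0,0,0,0,-190,0.65],
  ],
)

```text
t: 8.43
tcp_pos: [0.4492, 0.2556, 0.2532]
tool_rot: [-0.105, 0.994, 0.001, 0.005]
force: [0.8, -0.4, 0.9]
finger_gap: 0.35
gripper_force: 0.0
```

Run:
```python
from h import *
print(readout.sense()['force'])
for n in('wrist','top'):
    s=snap(n); W=world(s); I=s['img']; Z=W[...,2]
    u=R.from_euler('z',12,degrees=True).as_matrix()[:2,:2].T
    q=(W[...,:2]-[.4483,.2533])@u.T*1000
    near=(abs(q[...,0])<60)
    for nm,a,b,lo in(('par',-12,14,.046),('p-',-60,-30,.036),('p+',30,60,.036),('rack',-95,95,.024)):
        m=near&(q[...,1]>a)&(q[...,1]<b)&(Z>lo)&(Z<(.031 if nm=='rack' else .06)); k=q[m]
        print(n,nm,len(k),np.percentile(k,[1,50,99],axis=0).round(1).tolist(),np.median(Z[m]).round(4), cv2.minAreaRect((W[m][:,:2]*1000).astype(np.float32))[2])
s=load('top'); hsv=cv2.cvtColor(s['img'],cv2.COLOR_RGB2HSV); W=world(s)
# axis: bench dir
go(.6284,-.171,.23,85.6)
```

```text
[ 0.83070424 -0.36921948  0.87006471]
wrist par 902 [[-53.0, -3.5], [-7.5, 1.7], [46.1, 6.0]] 0.0537 12.107720375061035
wrist p- 853 [[-48.5, -48.2], [-2.9, -43.0], [48.7, -38.2]] 0.0406 11.910849571228027
wrist p+ 854 [[-48.9, 41.6], [-2.7, 46.3], [48.6, 51.5]] 0.0405 12.07187271118164
wrist rack 8832 [[-44.3, -81.5], [-2.0, -5.3], [44.9, 84.9]] 0.0285 12.285656929016113
top par 163 [[-52.9, -5.8], [-22.3, -0.7], [46.1, 5.1]] 0.0526 12.28720474243164
top p- 213 [[-48.7, -50.0], [-0.1, -45.2], [49.1, -40.0]] 0.0396 12.440482139587402
top p+ 107 [[-49.3, 39.6], [-25.8, 43.6], [47.5, 49.9]] 0.0399 11.280702590942383
top rack 1411 [[-44.6, -83.9], [-8.1, -27.8], [44.3, 60.8]] 0.0276 11.679388999938965
yaw now -167.99 row [  0.38   0.24 106.41] [ -87.7 -454.3   20.4]
```

The parallel stands fully down: top 53.7 mm, about −3.5 mm lengthwise, central sideways and in line. The plain parallels have not moved. Now to a point above the knob.

Emit:
move_arm(
  rows=[
    [0,0,7,-6,-30,0,0.5],
    [0,0,14,-13,-65,0,0.3],
    [0,0,21,-20,-105,0,0.3],
    [0,0,28,-28,-145,0,0.3],
    [0,0,35,-35,-185,0,0.3],
    [0,0,42,-43,-225,0,0.3],
    [0,0,49,-51,-265,0,0.3],
    [0,0,56,-58,-300,0,0.3],
    [0,0,63,-65,-335,0,0.3],
    [0,0,70,-71,-370,0,0.3],
    [0,0,77,-77,-400,0,0.3],
    [0,0,84,-81,-425,0,0.3],
  ],
)

```text
t: 9.53
tcp_pos: [0.6138, -0.1464, 0.244]
tool_rot: [0.591, 0.807, -0.001, -0.002]
force: [-0.7, -0.3, 0.6]
finger_gap: 0.696
gripper_force: 0.0
```

Run:
```python
from h import *
go(.6284,-.171,.235,85.6)
```

```text
yaw now 107.56 row [-0.24 -0.12 21.96] [-27.9   6.6   8.9]
```

Emit:
move_arm(
  rows=[
    [-0.2,-0.1,7,-9,2,0,0.3],
    [-0.2,-0.1,14,-18,4,0,0.3],
    [-0.2,-0.1,22,-28,6.6,0,0.3],
    [-0.2,-0.1,22,-28,6.6,0,0.3],
    [-0.2,-0.1,22,-28,6.6,0,0.3],
    [-0.2,-0.1,22,-28,6.6,0,0.3],
  ],
)

```text
t: 10.03
tcp_pos: [0.6281, -0.168, 0.2453]
tool_rot: [0.73, 0.683, 0.0, -0.0]
force: [-0.3, 0.8, -0.4]
finger_gap: 0.701
gripper_force: 0.0
```

```bash
cat > ptr.py <<'E'
from h import *
def ptr(n,s):
    W=world(s); I=s['img']; hsv=cv2.cvtColor(I,cv2.COLOR_RGB2HSV); Z=W[...,2]
    d=np.array([.0765,.997]); o=np.array([.6462,.0603])
    Y=(W[...,:2]-o)@d*1000; X=(W[...,:2]-o)@np.array([d[1],-d[0]])*1000
    box=(Y>-195)&(Y<-105)&(abs(X)<45)&(Z>.135)&(Z<.165)
    red=((hsv[...,0]<8)|(hsv[...,0]>172))&(hsv[...,1]>140)&(hsv[...,2]>60)&box
    wh=(hsv[...,1]<50)&(hsv[...,2]>110)&box&(Z>.1465)
    wh=cv2.morphologyEx(wh.astype(np.uint8),cv2.MORPH_OPEN,np.ones((2,2),np.uint8))>0
    for nm,m in(('red',red),('white',wh)):
        if m.any():
            vv,uu=np.nonzero(m)
            print(n,nm,m.sum(),'px',uu.min(),uu.max(),vv.min(),vv.max(),'Y',np.percentile(Y[m],[2,50,98]).round(1),'X',np.percentile(X[m],[2,50,98]).round(1),'Z',np.percentile(Z[m],[2,50,98]).round(4))
    kn=(Y<-210)&(Y>-310)&(abs(X)<30)&(Z>.085)&(Z<.135)
    print(n,'knob Y',np.percentile(Y[kn],[1,99]).round(1),'X',np.percentile(X[kn],[1,50,99]).round(1),'zmax',np.percentile(Z[kn],99).round(4))
E
python3 - <<'E'
from ptr import *
for n in('wrist','top'):
    s=snap(n); ptr(n,s)
s=load('wrist'); save('pics/w4.png',s['img'])
W=world(s);Z=W[...,2]; m=(abs(Z-.142)<.003)&(abs(W[...,0]-.634)<.05)&(abs(W[...,1]+.089)<.05)
print(cv2.minAreaRect((W[m][:,:2]*1000).astype(np.float32)))
go(.6284,-.171,.116,85.6)
E
```

```text
wrist red 196 px 346 365 102 114 Y [-159.8 -155.9 -152.7] X [14.7 20.  27.2] Z [0.148  0.1497 0.1513]
wrist white 199 px 322 348 48 59 Y [-125.8 -123.1 -120.3] X [-1.6  4.3 15.4] Z [0.1429 0.1493 0.1521]
wrist knob Y [-250.3 -211.1] X [-16.6   0.8  17.4] zmax 0.1299
top red 12 px 364 366 161 166 Y [-159.2 -155.8 -154.5] X [14.4 17.4 24.5] Z [0.1462 0.1489 0.1538]
top white 17 px 348 350 167 174 Y [-128.7 -125.9 -123.7] X [-3.4  1.6 10.6] Z [0.1382 0.1444 0.152 ]Traceback (most recent call last):
  File "<stdin>", line 3, in <module>
  File "ptr.py", line 15, in ptr
    print(n,'knob Y',np.percentile(Y[kn],[1,99]).round(1),'X',np.percentile(X[kn],[1,50,99]).round(1),'zmax',np.percentile(Z[kn],99).round(4))
                     ~~~~~~~~~~~~~^^^^^^^^^^^^^^
    return _quantile_unchecked(
        a, q, axis, out, overwrite_input, method, keepdims, weights)
    return _ureduce(a,
                    func=_quantile_ureduce_func,
    ...<5 lines>...
                    overwrite_input=overwrite_input,
                    method=method)
    r = func(a, **kwargs)
    result = _quantile(arr,
                       quantiles=q,
    ...<2 lines>...
                       out=out,
                       weights=wgt)
    slices_having_nans = np.isnan(arr[-1, ...])
                                  ~~~^^^^^^^^^
IndexError: index -1 is out of bounds for axis 0 with size 0
```

Run:
```python
from ptr import *
s=load('wrist'); c=s['img'][20:220,220:420]; save('pics/w4.png',cv2.resize(c,None,fx=3,fy=3,interpolation=cv2.INTER_NEAREST))
W=world(s);Z=W[...,2]; m=(abs(Z-.142)<.003)&(abs(W[...,0]-.634)<.05)&(abs(W[...,1]+.089)<.05)
print(cv2.minAreaRect((W[m][:,:2]*1000).astype(np.float32)))
d=np.array([.0765,.997]); o=np.array([.6462,.0603]); Y=(W[...,:2]-o)@d*1000
m=(abs(W[...,0]-.628)<.025)&(Y<-195)&(Y>-262)&(Z>.085)&(Z<.135)
for y in range(-258,-196,3):
    k=m&(abs(Y-y)<1.5)
    if k.sum()>3: print(y,k.sum(),Z[k].max().round(4),W[k][:,0].min().round(4),W[k][:,0].max().round(4))
go(.6284,-.171,.116,85.6)
```

```text
((635.5321655273438, -87.59422302246094), (70.40428924560547, 60.16554641723633), 85.49700164794922)
-252 10 0.1282 0.6103 0.6425
-249 140 0.1306 0.6096 0.6466
-246 157 0.1305 0.6095 0.6468
-243 251 0.1299 0.6099 0.646
-240 111 0.1264 0.6153 0.6417
-237 112 0.1258 0.6156 0.6419
-234 109 0.1261 0.6158 0.642
-231 111 0.1257 0.6161 0.6422
-228 111 0.1254 0.6163 0.6422
-225 117 0.1255 0.6165 0.6435
-222 114 0.1263 0.6168 0.6436
-219 142 0.126 0.617 0.6439
-216 164 0.1241 0.6169 0.6432
-213 42 0.1178 0.6257 0.6349
-210 46 0.1166 0.6259 0.6351
-207 43 0.1171 0.6261 0.6353
-204 41 0.1169 0.6263 0.6355
-201 43 0.1172 0.6265 0.6357
-198 46 0.1167 0.6267 0.6367
yaw now 86.13 row [0.1  0.01 0.53] [-3.100e+00 -1.000e-01  1.303e+02]
```

View pics/w4.png

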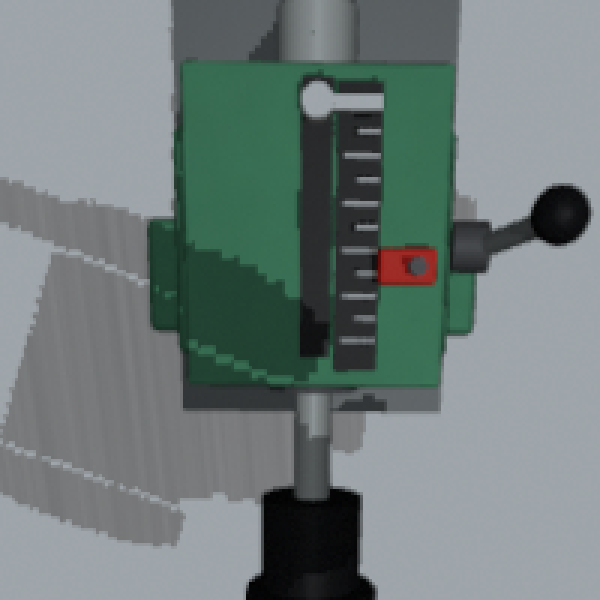

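The crop shows the white pointer at y≈101, the red index at y≈266 and 5 mm ticks every 23.4 px, so the travel needed is about 33 mm. The knob is at the bottom, in line with the tool. Before descending I check that the wrist camera will clear the tailstock.

Run:
```python
from h import *
s=load('wrist'); M=cv2.Rodrigues(np.array(s['rvec'],float))[0]; print(-np.array(s['tvec']).ravel()@M, M[2])
for v in(101,266):
  print(ray(s,220+360/3 if v<200 else 220+385/3,20+v/3,.151))
```

```text
[ 0.63295035 -0.09780377  0.36375661] [-0.01864759 -0.27673257 -0.96076602]
[ 0.6465488 -0.0631973  0.151    ]
[ 0.65033098 -0.09684419  0.151     ]
```

Emit:
move_arm(
  rows=[
    [0,0,0.5,0,0.5,20,0.3],
    [0,0,0.5,0,0.5,45,0.3],
    [0,0,0.5,0,0.5,65,0.3],
    [0,0,0.5,0,0.5,80,0.3],
    [0,0,0.5,0,0.5,80,0.3],
    [0,0,0.5,0,0.5,80,0.3],
  ],
)

```text
t: 10.63
tcp_pos: [0.6294, -0.1682, 0.1665]
tool_rot: [0.734, 0.679, 0.001, 0.001]
force: [-0.1, 0.1, -0.5]
finger_gap: 0.699
gripper_force: 0.0
```

Emit:
move_arm(
  rows=[
    [0,0,0,0,0,15,0.3],
    [0,0,0,0,0,30,0.3],
    [0,0,0,0,0,42,0.3],
    [0,0,0,0,0,50,0.3],
    [0,0,0,0,0,50,0.3],
    [0,0,0,0,0,50,0.5],
    [0,0,0,0,0,50,1],
    [0,0,0,0,0,50,1],
    [0,0,0,0,0,50,1],
    [0,0,0,0,0,50,1],
    [0,0,0,0,0,50,1],
    [0,0,0,0,0,50,1],
  ],
  squeeze=70,
)

```text
t: 11.63
tcp_pos: [0.6289, -0.1691, 0.1184]
tool_rot: [0.734, 0.679, -0.0, 0.001]
force: [-4.3, -0.6, 6.3]
finger_gap: 0.308
gripper_force: 68.7
```

```bash
sed -i 's/^    print(n,.knob Y/    if kn.any(): print(n,"knob Y/; s/"knob Y'"'"'/"knob Y"/' ptr.py
python3 - <<'E'
from ptr import *
print(readout.sense()['force'],readout.sense()['tcp_pos'],readout.sense()['finger_gap'])
for n in('wrist','top'): ptr(n,snap(n))
E
```

```text
[-4.34674772 -0.58149655  6.25764371] [ 0.62892543 -0.16905538  0.11839065] 0.30757624898015706
wrist red 1283 px 372 422 83 113 Y [-159.9 -156.  -152.2] X [14.6 19.6 27. ] Z [0.1466 0.1496 0.1512]
wrist knob Y [-249.9 -211.8] X [-24.4   0.4  25.5] zmax 0.1337
top red 12 px 364 366 161 166 Y [-159.3 -155.9 -154.5] X [14.6 17.7 24.4] Z [0.1466 0.1486 0.1516]
top white 8 px 348 350 172 174 Y [-128.5 -125.7 -123.6] X [-3.7 -3.1 -0.7] Z [0.1406 0.146  0.154 ]
```

Emit:
move_arm(
  rows=[
    [0,0,0,-2,0,0,1],
    [0,0,0,-5,0,0,1],
    [0,0,0,-8,0,0,1],
    [0,0,0,-12,0,0,1],
    [0,0,0,-16,0,0,1],
    [0,0,0,-20,0,0,1],
    [0,0,0,-24,0,0,1],
    [0,0,0,-27,0,0,1],
    [0,0,0,-29,0,0,1],
    [0,0,0,-30,0,0,1],
    [0,0,0,-30,0,0,1],
    [0,0,0,-30,0,0,1],
  ],
)

```text
t: 12.73
tcp_pos: [0.6269, -0.1945, 0.1184]
tool_rot: [0.734, 0.679, 0.002, -0.002]
force: [-2.7, 11.5, 7.1]
finger_gap: 0.304
gripper_force: 68.9
```

Run:
```python
from ptr import *
print(readout.sense()['force'],readout.sense()['tcp_pos'])
for n in('wrist','top','side'): ptr(n,snap(n))
f=lambda n,a,b,c,d,k: cv2.resize(load(n)['img'][b:d,a:c],None,fx=k,fy=k,interpolation=cv2.INTER_CUBIC)
a=f('top',330,145,420,205,6.6);b=f('side',315,190,390,240,7.92); save('pics/t5.png',cv2.resize(np.vstack([a,b]),(440,586)))
```

```text
[-2.6877493  11.48347818  7.0531758 ] [ 0.62690349 -0.19445097  0.11836716]
wrist red 451 px 375 428 0 9 Y [-160.1 -159.3 -158.2] X [14.7 21.  27. ] Z [0.1476 0.1494 0.1509]
wrist knob Y [-275.1 -211.8] X [-24.3   0.4  25.2] zmax 0.1335
top red 12 px 364 366 161 166 Y [-159.1 -155.9 -154.4] X [14.1 17.8 24.5] Z [0.1464 0.148  0.151 ]
top white 8 px 361 363 173 175 Y [-155.2 -152.4 -149.9] X [-3.2 -0.9  1.3] Z [0.1391 0.1425 0.1511]
top knob Y [-220.5 -210.1] X [-4.7 -0.6  4.6] zmax 0.1178
side knob Y [-278.1 -240.2] X [-24.5   1.7  26.8] zmax 0.1327
```

View pics/t5.png

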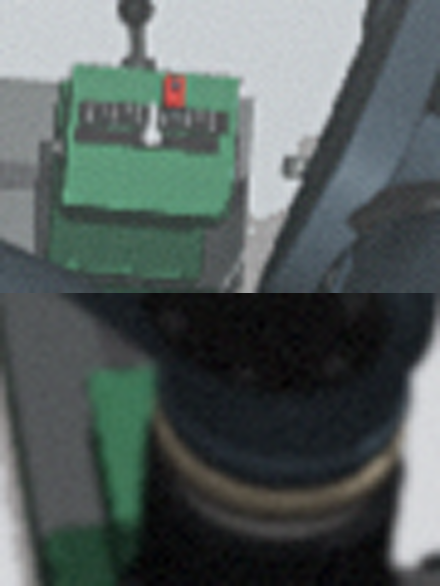

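The top crop shows the white pointer at about (153,120) and the red index at about (175,92), roughly 7 mm short. The 11.5 N pull matches about 26–28 mm of travel. Pulling 8 mm more.

Emit:
move_arm(
  rows=[
    [0,0,0,-2,0,0,1],
    [0,0,0,-4,0,0,1],
    [0,0,0,-6,0,0,1],
    [0,0,0,-8,0,0,1],
    [0,0,0,-8,0,0,1],
    [0,0,0,-8,0,0,1],
    [0,0,0,-8,0,0,1],
    [0,0,0,-8,0,0,1],
    [0,0,0,-8,0,0,1],
  ],
)

```text
t: 13.63
tcp_pos: [0.6263, -0.2018, 0.1184]
tool_rot: [0.734, 0.679, 0.003, -0.002]
force: [-1.8, 11.0, 7.3]
finger_gap: 0.303
gripper_force: 68.9
```

Run:
```python
from ptr import *
st=readout.sense(); print(st['force'],st['tcp_pos'],st['gripper_force'])
s=snap('top'); ptr('top',s)
# pointer and red per-column weighted subpixel centroids -> plane z=.15, bench Y
I=s['img'].astype(float); d=np.array([.0765,.997]); o=np.array([.6462,.0603])
for v in range(160,178):
    r=I[v,350:380]; redn=np.clip(r[:,0]-r[:,1]-60,0,None); w=np.clip(r.min(1)-105,0,None)
    out=[]
    for k in(redn,w):
        if k.sum()>40:
            u=(k*np.arange(350,380)).sum()/k.sum(); p=ray(s,u,v,.151)[:2]-o; out.append((round(u,2),round(p@d*1000,1),round(p@[d[1],-d[0]]*1000,1)))
        else: out.append(None)
    print(v,out)
save('pics/t6.png',cv2.resize(s['img'][150:190,335:395],None,fx=10,fy=10,interpolation=cv2.INTER_CUBIC))
```

```text
[-1.7522699  10.97794866  7.31980588] [ 0.6263242  -0.20180403  0.11837189] 68.9326536655426
top red 10 px 364 366 161 166 Y [-159.3 -155.9 -154.3] X [15.4 18.4 24.1] Z [0.1466 0.149  0.1512]
top white 15 px 364 366 169 175 Y [-160.9 -158.2 -156.1] X [-2.9 -0.1  9.6] Z [0.1401 0.1467 0.1531]
top knob Y [-228.9 -217.5] X [-4.3 -0.4  4.6] zmax 0.1178
160 [None, (np.float64(375.11), np.float64(-176.4), np.float64(28.2))]
161 [(np.float64(364.93), np.float64(-156.1), np.float64(24.3)), (np.float64(378.87), np.float64(-184.1), np.float64(26.7))]
162 [(np.float64(364.62), np.float64(-155.6), np.float64(22.2)), (np.float64(378.88), np.float64(-184.3), np.float64(24.7))]
163 [(np.float64(365.07), np.float64(-156.6), np.float64(20.2)), (np.float64(378.82), np.float64(-184.3), np.float64(22.6))]
164 [(np.float64(364.99), np.float64(-156.6), np.float64(18.2)), (np.float64(378.82), np.float64(-184.4), np.float64(20.6))]
165 [(np.float64(365.03), np.float64(-156.8), np.float64(16.1)), (np.float64(378.77), np.float64(-184.5), np.float64(18.5))]
166 [None, (np.float64(369.78), np.float64(-166.5), np.float64(14.9))]
167 [None, (np.float64(364.21), np.float64(-155.4), np.float64(11.9))]
168 [None, (np.float64(365.19), np.float64(-157.6), np.float64(10.0))]
169 [None, (np.float64(365.76), np.float64(-158.8), np.float64(8.1))]
170 [None, (np.float64(367.16), np.float64(-161.8), np.float64(6.2))]
171 [None, (np.float64(367.42), np.float64(-162.4), np.float64(4.2))]
172 [None, (np.float64(365.69), np.float64(-159.1), np.float64(1.9))]
173 [None, (np.float64(365.37), np.float64(-158.6), np.float64(-0.2))]
174 [None, (np.float64(366.02), np.float64(-160.1), np.float64(-2.1))]
175 [None, None]
176 [None, None]
177 [None, None]
```

View pics/t6.png

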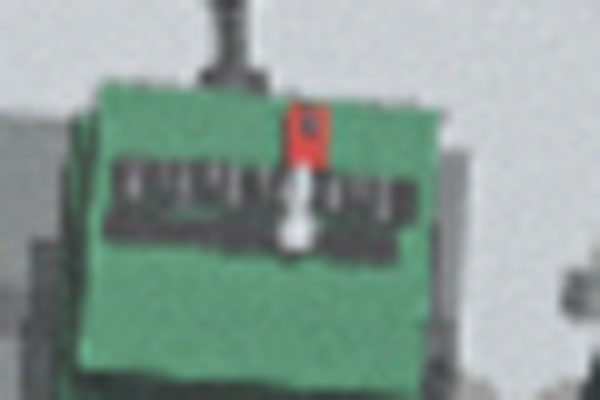

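The pointer tip, at (303,175), now stands opposite the red clip at (307,135) along the bench axis. The offset is under 1 mm. TCP travel is 32.8 mm against about 33.3 mm estimated. Holding to confirm it is steady.

Emit:
move_arm(
  rows=[
    [0,0,0,-0.3,0,0,1],
    [0,0,0,-0.3,0,0,1],
    [0,0,0,-0.3,0,0,1],
    [0,0,0,-0.3,0,0,1],
    [0,0,0,-0.3,0,0,1],
    [0,0,0,-0.3,0,0,1],
    [0,0,0,-0.3,0,0,1],
    [0,0,0,-0.3,0,0,1],
  ],
)

```text
t: 14.35
tcp_pos: [0.6263, -0.2019, 0.1184]
tool_rot: [0.734, 0.679, 0.003, -0.002]
force: [-3.3, 11.8, 8.0]
finger_gap: 0.304
gripper_force: 68.9
```

Run:
```python
from ptr import *
st=readout.sense(); print(st['force'],st['tcp_pos'],abs(st['qd']).max(),st['gripper_force'])
ptr('top',snap('top')); print(order.sign_off())
```

```text
[-3.31657094 11.77473841  7.97971275] [ 0.62634587 -0.20189245  0.11836521] 0.001553657634889128 68.93473148345947
top red 8 px 364 366 161 165 Y [-158.8 -154.8 -154.4] X [15.8 18.3 24.4] Z [0.1478 0.1491 0.1529]
top white 9 px 364 366 173 175 Y [-161.  -158.1 -155.9] X [-3.6 -2.1  0. ] Z [0.1425 0.1492 0.1521]
top knob Y [-228.9 -218.1] X [-4.2 -0.4  4.3] zmax 0.1183
the job is handed in; nothing more can be done
None
```

The job is handed in, with no verdict returned: the banded parallel stands fully down and about central in the yellow slot, and the knob is held still with the pointer opposite the red index (measured within about 1–3 mm; the limit is 4 mm).

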